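# Fit the test gauge to the bench air coupler

### The job

Fit the blue test gauge to the bench air outlet. Draw the coupler's sleeve down until it stays back and the red blanking plug lifts, take the blanking plug out and leave it in the steel tray, then press the gauge's plug straight into the coupler until the sleeve springs up again and locks it; let go. Leave the orange gauge, the flask, the bottle and the dishes where they are.

Things in the scene. Friction and masses are not known exactly. Their poses are not given: they have to be found in the camera images.
- mouth (a point): Centre of the open top of the quick coupler on the bench air outlet, a fixed ivory turret with a blue valve knob low on one side; this point is 140 mm above the bench, z up along the bore. The rim is 24 mm across; its cone narrows from 21 to 15.4 mm in 5 mm. Pushing a plug in takes 10 to 15 N, more if fast, until the plug's shoulder meets the rim (hard stop).
- sleeve_grip (a point): Point on the axis of the coupler's sliding sleeve, 9 mm below its top edge; moves with it. The sleeve is a grooved steel ring 32 mm in diameter and 28 mm long with a blue ring low down; its top edge starts 3 mm below the mouth. Beneath it the outlet is narrower (27 mm or less) for another 45 mm.
- sleeve (a joint): How far the sleeve is drawn down, m: 0 = home (locked), 0.008 = fully down; spring 6 to 8 N. Held fully down for half a second it frees a locked plug, which the sprung valve lifts 12 mm; the sleeve then stays at about 0.005 by itself. A plug resting on the lifted valve and pushed in 12 to 15 mm lets the sleeve spring home and lock it.
- blank_head (a point): Centre of the red knurled head (22 mm across, 14 mm high) of the blanking plug, 46 mm long in all, 50 g: nose end 39 mm below this point, steel shoulder (25 mm across) 7 to 10 mm below it, 14 mm plug under that. z points from nose to head. Starts locked in the coupler, this point 13 mm above the mouth.
- gauge_blue_mid (a point): Centre of the blue test gauge's case, a disc 58 mm in diameter and 32 mm thick; x is square to its flat faces (dial on +x), z up; 220 g. Grasp it across the flat faces. Its brass plug points straight down: shoulder 47 mm, nose end 76 mm below this point. It stands in the rack. Over the mouth this point is 62 mm up when the nose meets the lifted valve, 50 mm when locked, 47 mm at the hard stop.
- gauge_orange_mid (a point): Centre of the case of the second gauge, the same but with an orange boot; to be left in the rack.
- rack_top (a point): Centre of the top face of the fixed white rack, 64 x 190 x 42 mm (x, y, z), with two 18 mm holes 45 mm to either side along its y, holding the two gauges (either in either hole), their shoulders on its top.
- tray_floor (a point): Centre of the inside floor of the fixed open steel tray, 130 x 180 mm (x, y) outside, walls 3 mm thick and 24 mm high, floor 3 mm above the bench.
- flask_mid (a point): Empty glass conical flask, 65 mm base diameter, 105 mm tall; this point is on its axis 50 mm up.
- bottle_mid (a point): Amber jar with a blue cap, 56 mm diameter, 105 mm tall; this point is on its axis 52 mm up.
- dishes_mid (a point): Stack of two clear lidded dishes, 90 mm diameter, 30 mm high; this point is its centre.
Not all that is in view belongs to the job. Of the things that look like the part that bears gauge_blue_mid, the smallest one is meant.

How it is judged:
By the outcome, as a careful person would: the job done as asked, in the order asked, and still so for the second after the job is handed in, with the robot touching nothing.
It also fails if it takes over 66 s, if anything falls off the work surface, if the arm or the gripper's body presses on something with over 40 N, if the wrist force passes 120 N, or if a joint passes its speed limit or range.

### The arm

A 6-joint arm with a two-finger parallel gripper is mounted at the origin on the work surface. World frame = base frame: x ahead of the robot, y to its left, z up, the work surface at z = 0. Lengths are in m, angles in rad, forces in N, time in s.
With the tool pointing down it reaches from about 0.325 to 0.85 m from the base axis. Payload 15.5 kg.
Tool frame: the origin (TCP) lies between the finger pads; the fingertips stand ctrl.tip_reach ahead of it and the grasp point (between the pads) lies 3 mm ahead of it (ctrl.tip_reach is the distance from the TCP to the fingertips, in m); y points along the fingers, z is the direction in which the jaws open and shut, and the axes are right-handed (so a half turn about y gives the same grasp; the last joint's range is limited). The gripper opens to 91 mm and grips with 3 to 60 N. Pads are 32 mm wide; open, the fingers measure 118 mm over their backs; the gripper's body (76 mm by 178 mm) begins 60 mm behind the grasp point.
Start: joints at [-1.254, 0.494, 1.345, -0, 1.302, -0.096], TCP at [0.25, -0.573, 0.236] pointing down, gripper open.
Joint ranges: [-2.91, 2.91], [-0.82, 2.16], [0.22, 2.67], [-1.22, 4.37], [0.12, 2.79], [-3.08, 3.08]. Speed limits (rad/s): [1.89, 1.89, 2.57, 3.01, 3.01, 3.01].

### API

Orientations are given as a unit quaternion [x, y, z, w].
In Python, from plant import ctrl gives the robot as it stands. The module is installed in compiled form; this text tells all that it offers. Calls block until the motion is done:
- ctrl.goto(position, orientation): joint-space move of the TCP to a pose.
- ctrl.move_straight(position, feed=0.15, attitude=None, contact_N=None): straight line of the TCP; attitude=None keeps the orientation; feed is the mean speed in m/s. With contact_N (N) it stops when the force on the tool has changed by that much, and returns True; else False.
- ctrl.movej(angles): joint-space move.
- ctrl.command_gripper(opening, effort=None): finger opening in m; effort is the grip in N (None keeps the last); returns when the fingers have stopped.
- ctrl.dwell(seconds).
- ctrl.solve_ik(position, orientation): joint angles nearest the present ones, or None.
- ctrl.get_image(name): name is "side" or "top" or "wrist"; returns (picture, depth): 400x640x3 uint8, red, green, blue; 400x640 float32, m along the optical axis (not along the pixel's ray), 0 where there is no reading.
- ctrl.camera_info(name): a dict with "fx", "fy", "cx", "cy" (pixels), "extrinsics" (4x4, takes a point from world to camera coordinates). Camera axes: x right, y up, looking along -z (the intrinsics and any distortion apply to the point x, -y, -z); pixel columns grow to the right and rows downward; lengths in m; the calibration is good to about 2 mm. A picture is of the moment at which its call begins: read the wrist's pose just before it. camera_info takes no time and is no camera call; for the wrist camera it gives the pose at the moment of the call.
A pose or a line that the arm cannot do raises ctrl.IKError and nothing moves.
- ctrl.hand_in(): hands the job in, once; it reports no verdict.
Trained networks look in the newest picture that a camera, given by its name, has taken for a name from the list of things; names that differ only in an ending like _2 or _b are one class to them, and where a whole thing is asked for, a point or a joint stands for the part that bears it (a point fixed in the world has none). Each returns a list of dicts, best first, with "score" (0 to 1); they miss things now and then, are a little off and sometimes report something else, mostly with a low value. They report only what shows in the picture. A call takes as long as a camera call. They do not tell look-alikes from the thing itself.
- ctrl.look_for(camera, name): "position" ([x, y, z] in m, in world coordinates, good to about 4 mm: the middle of the surface that is visible of it).
- ctrl.landmark_of(camera, name): "position" ([x, y, z] in m, in world coordinates, good to about 4 mm: a listed point, or the origin of a listed thing).
Readings, each from a call of its own:
- ctrl.current_time_s(): time.
- ctrl.current_qpos(): joint angles.
- ctrl.current_joint_velocities(): joint speeds.
- ctrl.current_joint_efforts(): joint torques, N m.
- ctrl.current_position(): TCP position.
- ctrl.current_eef_rot(): TCP orientation.
- ctrl.current_wrist_force(): force on the tool from outside, world axes, zero at the start.
- ctrl.current_torque(): the same for the moment, N m.
- ctrl.current_grip_width(): finger opening in m.
Only numpy, scipy, OpenCV 4.12 (cv2) and the standard library are available. Lean on these libraries where they do the work, as an engineer would, in place of code of your own. Each camera call takes 0.05 s, during which the arm holds its last target.

## Working session

There is one attempt and no reset: what is moved stays moved. The work goes in short steps, each a Python script; the robot and the scene stay as the last script left them, time stands still between calls to the robot, and variables do not carry over. Pictures are saved under pics/ and viewed, and the job is handed in when it is done.

```bash
ls; mkdir -p pics; python3 - <<'E'
from plant import ctrl
import cv2
print(ctrl.current_time_s(), ctrl.tip_reach, ctrl.current_eef_rot(), ctrl.current_grip_width())
for c in ["side","top","wrist"]:
    im,d=ctrl.get_image(c); cv2.imwrite(f"pics/a_{c}.png",im[:,:,::-1])
    print(c, ctrl.camera_info(c)['fx'])
    for n in ["mouth","sleeve_grip","blank_head","gauge_blue_mid","gauge_orange_mid","rack_top","tray_floor","flask_mid","bottle_mid","dishes_mid"]:
        r=ctrl.landmark_of(c,n)
        print(n,[(x['score'].__round__(2),[round(float(v),4) for v in x['position']]) for x in r])
print(ctrl.current_time_s())
E
```

```text
pics
0.0 0.022 [-0.14459849  0.69258616 -0.6917598   0.14451322] 0.09152816154647625
side 424.78909199490886
mouth [(0.8, [0.5305, 0.0537, 0.134]), (0.17, [0.4751, -0.2443, 0.0939])]
sleeve_grip [(0.52, [0.5319, 0.0547, 0.1291])]
blank_head [(0.5, [0.5305, 0.051, 0.1529])]
gauge_blue_mid [(0.96, [0.6606, -0.3432, 0.1011]), (0.92, [0.5074, -0.463, 0.0987]), (0.56, [0.5007, -0.3353, 0.0916])]
gauge_orange_mid [(0.65, [0.731, -0.1146, 0.0539]), (0.53, [0.4753, -0.2421, 0.0906]), (0.32, [0.5292, 0.0541, 0.1275])]
rack_top [(0.63, [0.4917, -0.2891, 0.0431])]
tray_floor [(0.86, [0.5184, 0.261, 0.0058])]
flask_mid [(0.95, [0.73, -0.1084, 0.0512])]
bottle_mid [(0.76, [0.6971, 0.0903, 0.0481]), (0.18, [0.53, 0.0497, 0.1525])]
dishes_mid [(0.7, [0.3707, -0.0203, 0.0155])]
top 366.4675113442473
mouth [(0.86, [0.5361, 0.0488, 0.1395])]
sleeve_grip []
blank_head [(0.56, [0.5293, 0.0549, 0.1522])]
gauge_blue_mid [(0.76, [0.6571, -0.346, 0.1028]), (0.69, [0.507, -0.4613, 0.1045])]
gauge_orange_mid [(0.76, [0.4783, -0.2451, 0.0925])]
rack_top [(0.93, [0.4897, -0.2839, 0.0394])]
tray_floor [(0.95, [0.5174, 0.2622, -0.0004])]
flask_mid [(0.81, [0.7323, -0.1084, 0.0496])]
bottle_mid [(0.56, [0.7074, 0.0908, 0.0517])]
dishes_mid [(0.66, [0.3746, -0.0168, 0.0175])]
wrist 334.5976754548374
mouth []
sleeve_grip []
blank_head []
gauge_blue_mid []
gauge_orange_mid []
rack_top []
tray_floor []
flask_mid []
bottle_mid []
dishes_mid []
1.65
```

View pics/a_side.png

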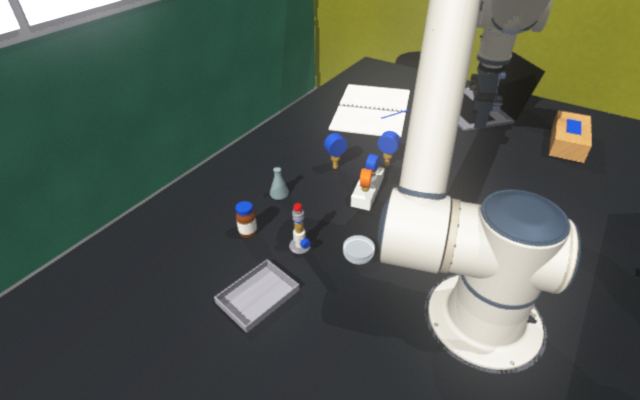

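View pics/a_top.png

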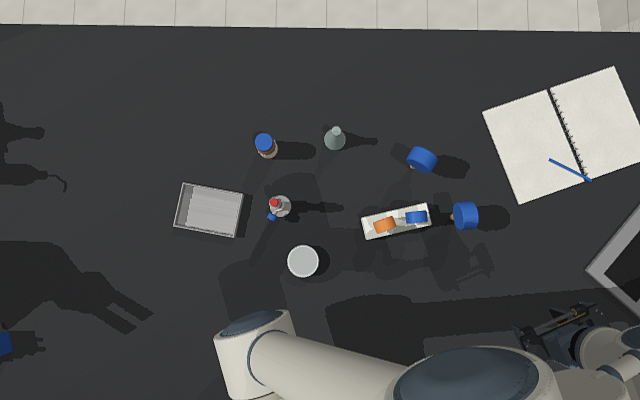

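View pics/a_wrist.png

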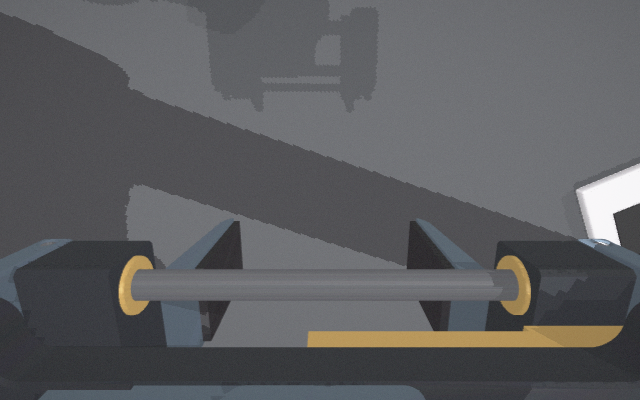

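The side picture shows the small blue gauge at about (371,160) in the rack beside the orange one. The two large blue gauges, at (336,145) and (388,143), stand free and are look-alikes. The coupler with its red plug is at (298,215) and the tray at (257,294). Next I look at the rack with the wrist camera.

```bash
cat > h.py <<'E'
from plant import ctrl
import numpy as np, cv2
from scipy.spatial.transform import Rotation as R
def q(a):
    z=np.array([np.cos(a),np.sin(a),0]);y=np.array([0,0,-1.]);x=np.cross(y,z)
    return R.from_matrix(np.c_[x,y,z]).as_quat()
def unproj(ci,d,u,v):
    dd=d[v,u]; p=np.stack([(u-ci['cx'])/ci['fx']*dd,-(v-ci['cy'])/ci['fy']*dd,-dd,np.ones_like(dd)],-1)
    return (p@np.linalg.inv(ci['extrinsics']).T)[...,:3]
def shot(c,f,names=()):
    ci=ctrl.camera_info(c); im,d=ctrl.get_image(c); cv2.imwrite(f"pics/{f}.png",im[:,:,::-1]); np.savez(f"pics/{f}.npz",im=im,d=d,**{k:np.array(ci[k]) for k in ci})
    for n in names:
        print(c,n,[(round(x['score'],2),[round(float(v),4) for v in x['position']]) for x in ctrl.landmark_of(c,n)])
    return im,d,ci
E
python3 - <<'E'
from h import *
ci=ctrl.camera_info("wrist"); print(ci.keys())
T=np.linalg.inv(ci['extrinsics']); Rt=R.from_quat(ctrl.current_eef_rot()).as_matrix()
print("cam in tool",Rt.T@(T[:3,3]-ctrl.current_position())); print(Rt.T@T[:3,:3]); print(Rt)
for p,a in [((.49,-.29,.3),0),((.49,-.29,.3),np.pi/2),((.49,-.29,.3),-np.pi/2),((.49,-.29,.3),-.3),((.53,.05,.3),0),((.53,.05,.3),1.57),((.53,.05,.3),-1.57),((.53,.05,.3),3.14),((.518,.262,.1),-1.57)]:
    s=ctrl.solve_ik(p,q(a)); print(p,a,None if s is None else np.round(s,2))
E
```

```text
dict_keys(['fx', 'fy', 'cx', 'cy', 'extrinsics'])
cam in tool [-7.25872358e-02 -1.49840580e-01  7.62770185e-05]
[[ 9.33500375e-04 -9.65915508e-01 -2.58855866e-01]
 [ 5.88588966e-04  2.58856465e-01 -9.65915620e-01]
 [ 9.99999391e-01  7.49322886e-04  8.10169818e-04]]
[[-9.16405323e-01 -1.70230554e-05  4.00251525e-01]
 [-4.00251525e-01  9.40122671e-06 -9.16405323e-01]
 [ 1.18371633e-05 -1.00000000e+00 -1.54288381e-05]]
(0.49, -0.29, 0.3) 0 [-0.64  0.36  1.39 -0.    1.39 -0.64]
(0.49, -0.29, 0.3) 1.5707963267948966 [-0.64  0.36  1.39 -0.    1.39 -2.21]
(0.49, -0.29, 0.3) -1.5707963267948966 [-0.64  0.36  1.39 -0.    1.39  0.93]
(0.49, -0.29, 0.3) -0.3 [-0.64  0.36  1.39 -0.    1.39 -0.34]
(0.53, 0.05, 0.3) 0 [-0.02  0.3   1.48 -0.    1.36 -0.02]
(0.53, 0.05, 0.3) 1.57 [-0.02  0.3   1.48 -0.    1.36 -1.59]
(0.53, 0.05, 0.3) -1.57 [-0.02  0.3   1.48  0.    1.36  1.55]
(0.53, 0.05, 0.3) 3.14 None
(0.518, 0.262, 0.1) -1.57 [ 0.37  0.59  1.6  -0.    0.95  1.94]
```

```bash
python3 - <<'E'
from h import *
ctrl.goto([.49,-.29,.26],q(.26)); print(ctrl.current_time_s())
shot("wrist","b_rack",["gauge_blue_mid","gauge_orange_mid","rack_top"])
ctrl.goto([.531,.052,.29],q(0.26)); print(ctrl.current_time_s())
shot("wrist","b_coup",["mouth","sleeve_grip","blank_head"])
print(ctrl.current_time_s())
E
```

```text
3.0417
wrist gauge_blue_mid [(0.85, [0.5029, -0.4636, 0.0949]), (0.83, [0.5004, -0.3326, 0.0901])]
wrist gauge_orange_mid [(0.7, [0.4807, -0.2419, 0.0875])]
wrist rack_top [(0.57, [0.4921, -0.2865, 0.0405])]
4.5417
wrist mouth [(0.84, [0.5332, 0.0501, 0.1446])]
wrist sleeve_grip [(0.74, [0.5327, 0.0507, 0.1242])]
wrist blank_head [(0.75, [0.5333, 0.051, 0.1515])]
4.7417
```

View pics/b_rack.png

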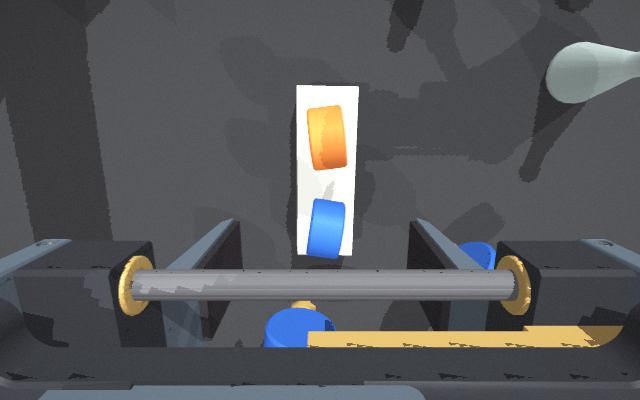

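View pics/b_coup.png

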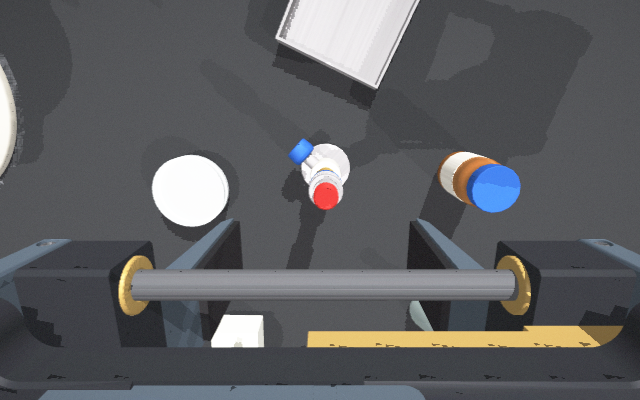

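The rack view shows the small blue gauge at (326,229), turned a few degrees from the rack, with the orange one at (327,138). The coupler view shows the red head at (325,195), clear of the jaws. Next I fit positions from the depth.

```bash
python3 - <<'E'
from h import *
def load(f):
    z=np.load(f"pics/{f}.npz"); return z['im'],z['d'],{k:z[k] for k in ['fx','fy','cx','cy','extrinsics']}
im,d,ci=load("b_coup")
hsv=cv2.cvtColor(im,cv2.COLOR_RGB2HSV)
m=((hsv[...,0]<8)|(hsv[...,0]>172))&(hsv[...,1]>150)&(hsv[...,2]>80)
v,u=np.nonzero(m); k=(abs(u-325)<30)&(abs(v-195)<30); u,v=u[k],v[k]
P=unproj(ci,d,u,v); print("red",len(P),P.min(0),P.max(0))
t=P[P[:,2]>np.percentile(P[:,2],80)-.002]; print(len(t))
top=P[abs(P[:,2]-np.median(t[:,2]))<.0015]
c,r=cv2.minEnclosingCircle(top[:,:2].astype(np.float32)); print("top",np.median(top[:,2]),c,r,top[:,:2].mean(0))
# all points between z .08 and .175 near axis
vv,uu=np.mgrid[100:240,270:380]; Q=unproj(ci,d,uu.ravel(),vv.ravel())
for lo,hi in [(.11,.135),(.135,.142),(.142,.146),(.146,.158)]:
    s=Q[(Q[:,2]>lo)&(Q[:,2]<hi)&(np.hypot(Q[:,0]-.533,Q[:,1]-.051)<.03)]; print(lo,len(s),s.min(0).round(4),s.max(0).round(4)) if len(s) else None
im,d,ci=load("b_rack"); hsv=cv2.cvtColor(im,cv2.COLOR_RGB2HSV)
for nm,lo,hi,(cu,cv_) in [("blue",100,125,(326,229)),("orange",5,20,(327,138))]:
    m=(hsv[...,0]>=lo)&(hsv[...,0]<=hi)&(hsv[...,1]>120)&(hsv[...,2]>60)
    v,u=np.nonzero(m); k=(abs(u-cu)<32)&(abs(v-cv_)<42); P=unproj(ci,d,u[k],v[k]); P=P[(P[:,2]>.06)]
    (c,s,a)=cv2.minAreaRect((P[:,:2]*1000).astype(np.float32)); print(nm,len(P),c,s,a,P[:,2].max())
    T=P[P[:,2]>.1]; (c,s,a)=cv2.minAreaRect((T[:,:2]*1000).astype(np.float32)); print(c,s,a)
m=(hsv[...,1]<40)&(hsv[...,2]>150); v,u=np.nonzero(m); k=(u>280)&(u<375)&(v>70)&(v<262); P=unproj(ci,d,u[k],v[k]); P=P[(P[:,2]>.035)&(P[:,2]<.05)]
print("rack",cv2.minAreaRect((P[:,:2]*1000).astype(np.float32)),np.median(P[:,2]))
E
```

```text
red 529 [ 0.52105805 -0.00336798 -0.00061253] [0.5419641  0.06295494 0.16338545]
456
top 0.16102627398576694 (0.5317665338516235, 0.05205890163779259) 0.010925663635134697 [0.53164085 0.05236086]
0.11 130 [0.5159 0.0526 0.111 ] [0.5453 0.0683 0.1348]
0.135 287 [0.5159 0.0373 0.1351] [0.5475 0.0681 0.1403]
0.142 11 [0.5199 0.0557 0.1438] [0.5412 0.0646 0.146 ]
0.146 157 [0.5195 0.0442 0.1461] [0.5442 0.0646 0.1578]
blue 1878 (494.87237548828125, -287.88262939453125) (31.502893447875977, 140.15896606445312) 7.198266983032227 0.4097515180905606
(494.87237548828125, -287.88262939453125) (31.502893447875977, 140.15896606445312) 7.198266983032227
orange 1468 (479.03533935546875, -243.45143127441406) (31.018606185913086, 56.84814453125) 21.353107452392578 0.4097515180905606
(479.07269287109375, -243.546875) (31.018606185913086, 54.52122116088867) 21.353107452392578
rack ((490.2026672363281, -287.18829345703125), (64.13738250732422, 190.0372314453125), 13.76830005645752) 0.04301977262378029
```

```bash
python3 - <<'E'
from h import *
z=np.load("pics/b_rack.npz");im,d=z['im'],z['d'];ci={k:z[k] for k in ['fx','fy','cx','cy','extrinsics']}
hsv=cv2.cvtColor(im,cv2.COLOR_RGB2HSV)
m=(hsv[...,0]>=100)&(hsv[...,0]<=125)&(hsv[...,1]>120)&(hsv[...,2]>60)
v,u=np.nonzero(m); k=(abs(u-326)<26)&(abs(v-229)<34); P=unproj(ci,d,u[k],v[k]); P=P[(P[:,2]>.07)&(P[:,2]<.125)]
P=P[np.hypot(P[:,0]-.501,P[:,1]+.331)<.04]
print(P.min(0),P.max(0),cv2.minAreaRect((P[:,:2]*1000).astype(np.float32)))
# ik check for gauge transport
for a in np.radians([5,8,10]):
  for p in [(.5,-.331,.092),(.532,.052,.3),(.532,.052,.19)]:
    s=ctrl.solve_ik(p,q(a)); print(a,p,None if s is None else np.round(s,2))
E
```

```text
[ 0.4820566  -0.358076    0.08592324] [ 0.51841929 -0.30081071  0.12096828] ((500.1430358886719, -329.6364440917969), (31.444255828857422, 56.00773620605469), 7.094605922698975)
0.08726646259971647 (0.5, -0.331, 0.092) [-0.68  0.63  1.56 -0.    0.96 -0.77]
0.08726646259971647 (0.532, 0.052, 0.3) [-0.01  0.31  1.47 -0.    1.36 -0.1 ]
0.08726646259971647 (0.532, 0.052, 0.19) [-0.01  0.42  1.63 -0.    1.1  -0.1 ]
0.13962634015954636 (0.5, -0.331, 0.092) [-0.68  0.63  1.56 -0.    0.96 -0.82]
0.13962634015954636 (0.532, 0.052, 0.3) [-0.01  0.31  1.47 -0.    1.36 -0.15]
0.13962634015954636 (0.532, 0.052, 0.19) [-0.01  0.42  1.63 -0.    1.1  -0.15]
0.17453292519943295 (0.5, -0.331, 0.092) [-0.68  0.63  1.56 -0.    0.96 -0.86]
0.17453292519943295 (0.532, 0.052, 0.3) [-0.01  0.31  1.47 -0.    1.36 -0.19]
0.17453292519943295 (0.532, 0.052, 0.19) [-0.01  0.42  1.63 -0.    1.1  -0.19]
```

```bash
python3 - <<'E'
from h import *
c=[.5318,.0523]
ctrl.move_straight([*c,.131],feed=.12,attitude=q(.26))
print(ctrl.current_time_s(),ctrl.current_wrist_force())
ctrl.command_gripper(.0,effort=40); print(ctrl.current_grip_width(),ctrl.current_wrist_force(),ctrl.current_position())
r=ctrl.move_straight([*c,.1222],feed=.015,contact_N=25); print(r,ctrl.current_position(),ctrl.current_wrist_force())
ctrl.dwell(.8); print(ctrl.current_time_s(),ctrl.current_wrist_force(),ctrl.current_position())
shot("wrist","c_drawn"); shot("side","c_drawn_s")
E
```

```text
6.2167 [-0.58064741  0.45669134  0.55611785]
0.03199079998283824 [ 0.98509145  0.89455359 -0.83048358] [0.5319403  0.05231648 0.13100416]
True [0.53197023 0.05232852 0.12293088] [-1.75050494 -0.1259553   8.66909726]
8.5583 [-1.84473767  0.82010359  9.4975574 ] [0.53197758 0.05233926 0.1229336 ]
```

View pics/c_drawn.png

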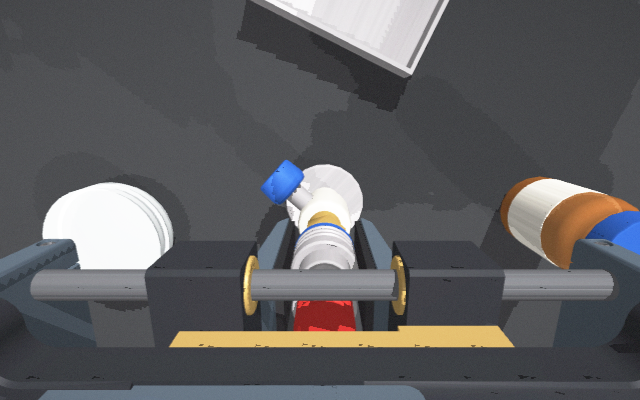

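The jaws hold the sleeve at (325,245) and have drawn it down 8.07 mm, to the stop. I release, rise and check that the plug has lifted.

```bash
python3 - <<'E'
from h import *
c=[.5319,.0523]
ctrl.command_gripper(.091)
ctrl.move_straight([*c,.26],feed=.2)
im,d,ci=shot("wrist","d_up",["blank_head"])
hsv=cv2.cvtColor(im,cv2.COLOR_RGB2HSV)
m=((hsv[...,0]<8)|(hsv[...,0]>172))&(hsv[...,1]>150)&(hsv[...,2]>80)
v,u=np.nonzero(m); P=unproj(ci,d,u,v); P=P[(np.hypot(P[:,0]-c[0],P[:,1]-c[1])<.03)&(P[:,2]>.13)]
zt=np.percentile(P[:,2],70); T=P[abs(P[:,2]-zt)<.002]; print(zt,T[:,:2].mean(0),cv2.minEnclosingCircle(T[:,:2].astype(np.float32)))
print(ctrl.current_time_s())
E
```

```text
wrist blank_head [(0.65, [0.5335, 0.0509, 0.1609])]
0.17321990914361254 [0.53147719 0.05232642] ((0.5316465497016907, 0.051980722695589066), 0.01095630507916212)
10.6
```

View pics/d_up.png

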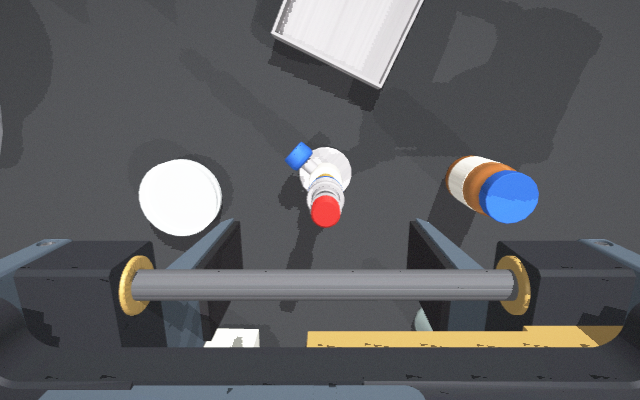

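The red head is now at (325,210), 12 mm higher than before, so the plug is free and the sleeve stays back. I take it out to the tray.

```bash
python3 - <<'E'
from h import *
c=[.5319,.0523]
ctrl.move_straight([*c,.183],feed=.12)
ctrl.command_gripper(0,effort=20); print(ctrl.current_grip_width(),ctrl.current_wrist_force())
r=ctrl.move_straight([*c,.27],feed=.1); print(ctrl.current_grip_width(),ctrl.current_wrist_force())
im,d,ci=shot("wrist","e_lift",["mouth"])
ctrl.goto([.518,.262,.14],q(.26))
r=ctrl.move_straight([.518,.262,.061],feed=.1,contact_N=5); print(r,ctrl.current_position(),ctrl.current_grip_width())
ctrl.command_gripper(.07); ctrl.move_straight([.518,.262,.16],feed=.2)
shot("wrist","e_tray"); print(ctrl.current_time_s())
E
```

```text
0.020988591974654757 [-0.031486   -0.21981835 -0.95259504]
0.021334144117750357 [ 0.21625349 -0.16422139 -0.71744121]
wrist mouth [(0.8, [0.5294, 0.0522, 0.1453]), (0.62, [0.7012, 0.0909, 0.0575])]
True [0.51759978 0.26142927 0.05983043] 0.021558497203867245
16.95
```

View pics/e_lift.png

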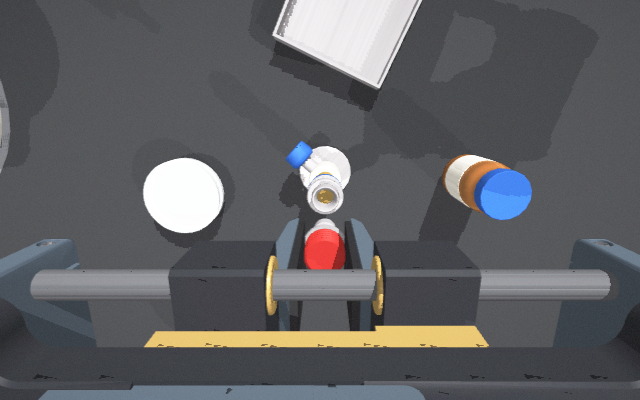

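View pics/e_tray.png

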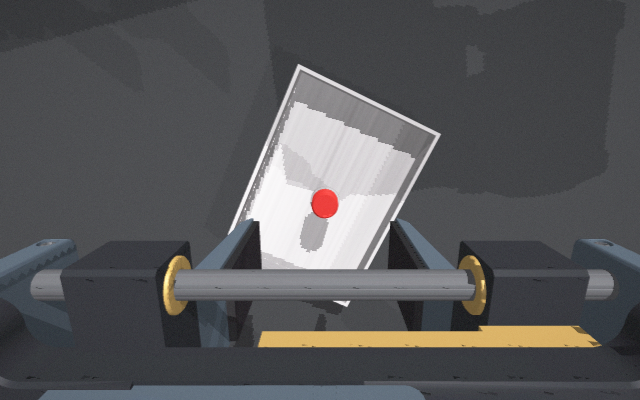

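The lift view shows the coupler open at (325,195) with the plug in the jaws. The tray view shows the plug standing inside the tray at (325,204). Next I refine the mouth centre from the saved depth, then pick the gauge.

```bash
python3 - <<'E'
from h import *
z=np.load("pics/e_lift.npz");im,d=z['im'],z['d'];ci={k:z[k] for k in ['fx','fy','cx','cy','extrinsics']}
v,u=[a.ravel() for a in np.mgrid[165:222,300:350]]; P=unproj(ci,d,u,v)
P=P[(np.hypot(P[:,0]-.532,P[:,1]-.052)<.02)&(P[:,2]>.12)]
h=np.histogram(P[:,2],bins=np.arange(.12,.15,.001)); print(list(zip(h[1].round(3),h[0])))
T=P[(P[:,2]>.138)]; print(len(T),T.min(0),T.max(0),cv2.minEnclosingCircle(T[:,:2].astype(np.float32)))
E
python3 - <<'E'
from h import *
a=np.radians(7.1); g=[.5003,-.3305]
ctrl.goto([*g,.22],q(a))
ctrl.command_gripper(.08)
ctrl.move_straight([*g,.093],feed=.12); print(ctrl.current_time_s(),ctrl.current_wrist_force())
ctrl.command_gripper(0,effort=50); print(ctrl.current_grip_width(),ctrl.current_wrist_force(),ctrl.current_position())
ctrl.move_straight([*g,.2],feed=.1); print(ctrl.current_time_s(),ctrl.current_grip_width(),ctrl.current_wrist_force(),ctrl.current_torque())
shot("wrist","f_g"); shot("side","f_gs")
E
```

```text
[(np.float64(0.12), np.int64(4)), (np.float64(0.121), np.int64(9)), (np.float64(0.122), np.int64(14)), (np.float64(0.123), np.int64(2)), (np.float64(0.124), np.int64(2)), (np.float64(0.125), np.int64(19)), (np.float64(0.126), np.int64(88)), (np.float64(0.127), np.int64(86)), (np.float64(0.128), np.int64(27)), (np.float64(0.129), np.int64(7)), (np.float64(0.13), np.int64(18)), (np.float64(0.131), np.int64(45)), (np.float64(0.132), np.int64(162)), (np.float64(0.133), np.int64(159)), (np.float64(0.134), np.int64(49)), (np.float64(0.135), np.int64(29)), (np.float64(0.136), np.int64(34)), (np.float64(0.137), np.int64(40)), (np.float64(0.138), np.int64(52)), (np.float64(0.139), np.int64(73)), (np.float64(0.14), np.int64(89)), (np.float64(0.141), np.int64(43)), (np.float64(0.142), np.int64(7)), (np.float64(0.143), np.int64(1)), (np.float64(0.144), np.int64(0)), (np.float64(0.145), np.int64(0)), (np.float64(0.146), np.int64(0)), (np.float64(0.147), np.int64(0)), (np.float64(0.148), np.int64(0))]
308 [0.52040125 0.04045332 0.1380036 ] [0.54319031 0.0708616  0.2502587 ] ((0.5338398218154907, 0.05576230585575104), 0.015632839873433113)
20.675 [ 0.29272773 -0.58650653  0.23071802]
0.032066439034718806 [-0.32254364  0.60628093  0.51664899] [ 0.50034015 -0.3304953   0.0929915 ]
22.6833 0.03199291884668785 [ 0.34277103  0.56276651 -2.64547683] [ 0.02499307 -0.09063359  0.00551139]
```

View pics/f_g.png

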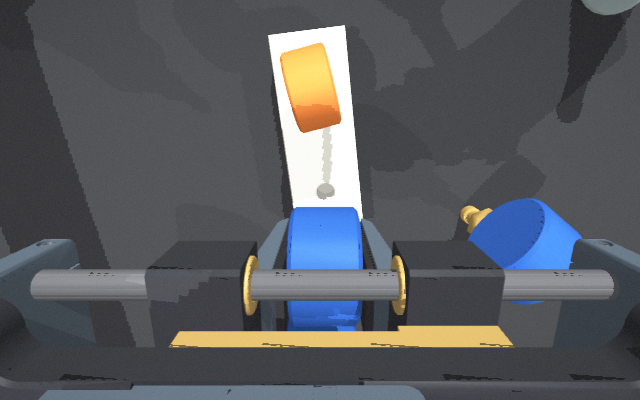

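View pics/f_gs.png

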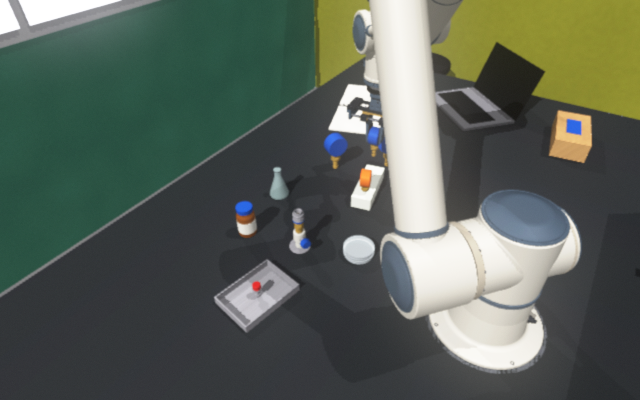

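The blue gauge is gripped with the jaws reading 32.0 mm, and it is clear of the rack. Its empty hole shows at (325,190), and the orange gauge is still in place. I move it over the mouth.

```bash
python3 - <<'E'
from h import *
a=np.radians(7.1)
ctrl.move_straight([.5003,-.3305,.26],feed=.2)
ctrl.goto([.5318,.0523,.25],q(a)); print(ctrl.current_time_s(),ctrl.current_position(),ctrl.current_grip_width())
im,d,ci=shot("side","g_s"); cv2.imwrite("pics/g_sz.png",cv2.resize(im[150:260,240:370,::-1],None,fx=6,fy=5.4,interpolation=cv2.INTER_CUBIC)[:600,:800])
shot("wrist","g_w")
E
```

```text
24.6667 [0.53207076 0.05140686 0.24989164] 0.032048280821432545
```

View pics/g_sz.png

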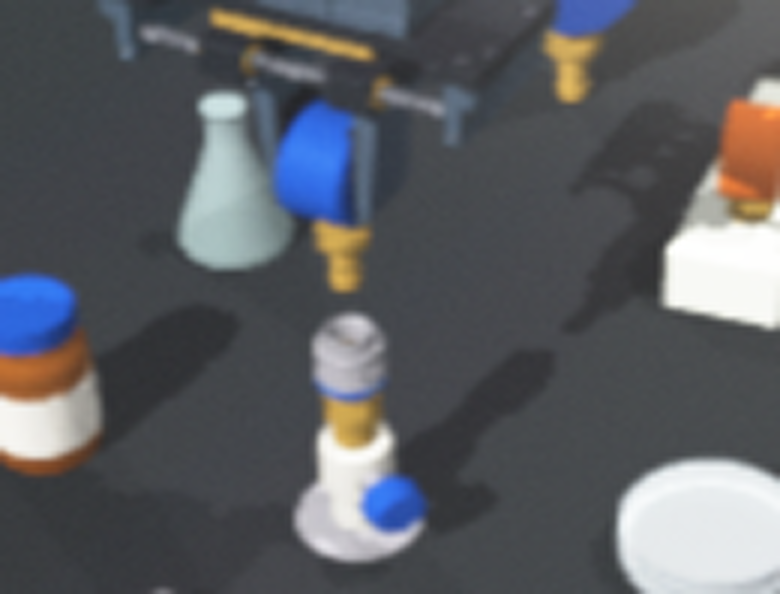

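View pics/g_w.png

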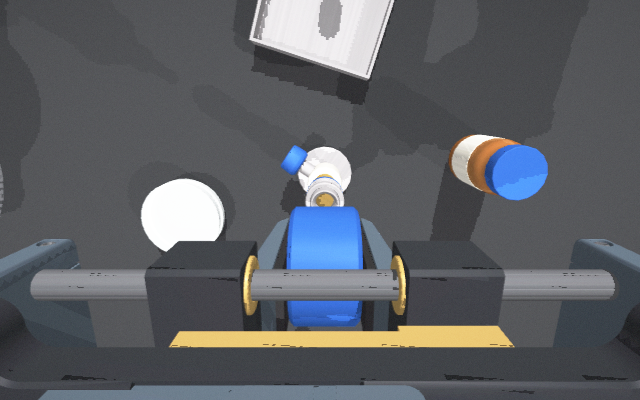

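The enlarged side view shows the brass plug at (343,265) pointing straight down, in line with the coupler at (349,330). I press it in.

```bash
python3 - <<'E'
from h import *
c=[.5318,.0523]
ctrl.dwell(.2); print(ctrl.current_position(), ctrl.current_wrist_force())
r=ctrl.move_straight([*c,.210],feed=.04,contact_N=6); print(r,ctrl.current_position(),ctrl.current_wrist_force(),ctrl.current_time_s())
if not r:
  for z in [.2,.196,.194,.1925]:
    r=ctrl.move_straight([*c,z],feed=.012,contact_N=30); print(z,r,ctrl.current_position().round(4),ctrl.current_wrist_force().round(2),ctrl.current_torque().round(2))
    if r: break
  im,d,ci=shot("side","h_s"); cv2.imwrite("pics/h_sz.png",cv2.resize(im[150:260,240:370,::-1],None,fx=6,fy=5.4,interpolation=cv2.INTER_CUBIC)[:600,:800])
  shot("wrist","h_w")
print(ctrl.current_time_s(),ctrl.current_grip_width())
E
```

```text
[0.53192795 0.05177968 0.24997007] [-0.15167138 -0.19689386 -2.38019647]
False [0.53193872 0.05229833 0.21023164] [-0.36406506 -0.27228533 -2.33998837] 26.1167
0.2 False [0.532  0.0524 0.2005] [-2.78  1.15  8.9 ] [0.13 0.49 0.02]
0.196 False [0.532  0.0524 0.1965] [-2.53  0.08  9.71] [ 0.1   0.54 -0.  ]
0.194 False [0.5319 0.0523 0.1941] [-0.94 -0.43  1.39] [ 0.05  0.   -0.07]
0.1925 False [0.532  0.0523 0.1927] [-2.52 -0.42  7.37] [-0.    0.36  0.02]
28.275 0.03176595938331313
```

```bash
ls pics
```

```text
a_side.png
a_top.png
a_wrist.png
b_coup.npz
b_coup.png
b_rack.npz
b_rack.png
c_drawn.npz
c_drawn.png
c_drawn_s.npz
c_drawn_s.png
d_up.npz
d_up.png
e_lift.npz
e_lift.png
e_tray.npz
e_tray.png
f_g.npz
f_g.png
f_gs.npz
f_gs.png
g_s.npz
g_s.png
g_sz.png
g_w.npz
g_w.png
h_s.npz
h_s.png
h_sz.png
h_w.npz
h_w.png
```

```bash
python3 - <<'E'
from h import *
c=[.5318,.0523]
r=ctrl.move_straight([*c,.199],feed=.01,contact_N=15); print("pull",r,ctrl.current_position().round(4),ctrl.current_wrist_force().round(2))
ctrl.move_straight([*c,.1942],feed=.02); print(ctrl.current_wrist_force().round(2))
E
```

```text
pull True [0.5318 0.0523 0.1942] [ 2.01  0.08 -0.46]
[ 0.98  0.68 -0.4 ]
```

View pics/h_sz.png

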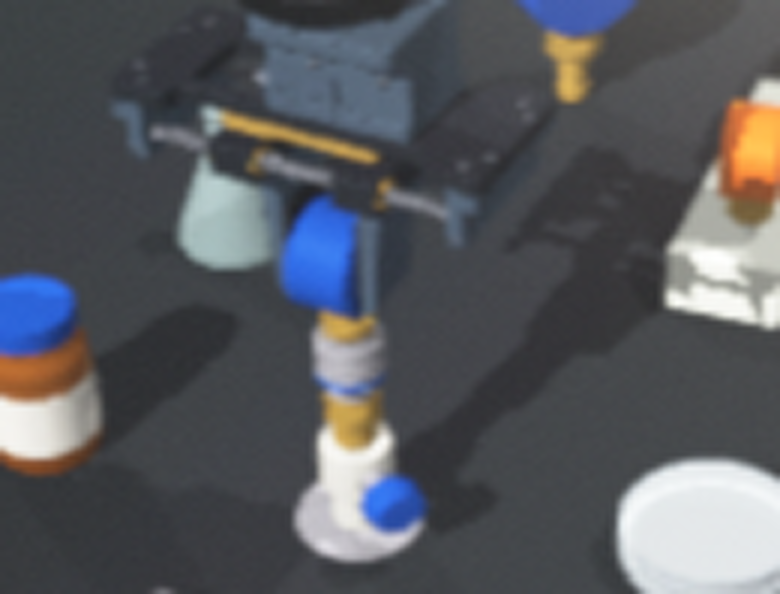

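The plug sits in the coupler at (347,330). The push force dropped at the locking height, and an upward pull was resisted. I release, retreat and check.

```bash
python3 - <<'E'
from h import *
ctrl.command_gripper(.075); ctrl.move_straight([.5318,.0523,.33],feed=.15)
im,d,ci=shot("wrist","i_w",["gauge_blue_mid"])
hsv=cv2.cvtColor(im,cv2.COLOR_RGB2HSV)
m=(hsv[...,0]>=100)&(hsv[...,0]<=125)&(hsv[...,1]>120); v,u=np.nonzero(m); P=unproj(ci,d,u,v); P=P[(np.hypot(P[:,0]-.532,P[:,1]-.052)<.045)&(P[:,2]>.16)&(P[:,2]<.26)]
print(P.min(0),P.max(0),np.percentile(P[:,2],98),cv2.minAreaRect((P[:,:2]*1000).astype(np.float32)))
ctrl.goto([.45,-.1,.36],q(.1))
im,d,ci=shot("side","i_s",["gauge_blue_mid","blank_head"]); cv2.imwrite("pics/i_sz.png",cv2.resize(im[150:330,210:410,::-1],None,fx=4,fy=3.3,interpolation=cv2.INTER_CUBIC))
v,u=[a.ravel() for a in np.mgrid[150:260,240:370]]; P=unproj(ci,d,u,v); k=(np.hypot(P[:,0]-.532,P[:,1]-.052)<.035)
hs=cv2.cvtColor(im,cv2.COLOR_RGB2HSV)[v,u]; B=P[k&(hs[:,0]>100)&(hs[:,0]<125)&(hs[:,1]>120)]
z=np.sort(B[:,2]); print(np.histogram(z,bins=np.arange(.06,.24,.01)))
print(ctrl.current_time_s())
E
```

```text
wrist gauge_blue_mid [(0.64, [0.532, 0.0515, 0.1905])]
[0.51263371 0.0245839  0.18748755] [0.54991458 0.08187731 0.22190722] 0.22077283360495523 ((531.4544067382812, 53.259639739990234), (32.085758209228516, 54.786460876464844), 7.1364898681640625)
side gauge_blue_mid [(0.87, [0.505, -0.4644, 0.0975]), (0.72, [0.5338, 0.0483, 0.1923]), (0.67, [0.6606, -0.3416, 0.0987])]
side blank_head [(0.68, [0.5156, 0.2596, 0.0419])]
(array([  1,   0,   0,   0,   0,   1,   0,   0,   0,   0,   8,  30,  49,
        63,  71, 123,   4]), array([0.06, 0.07, 0.08, 0.09, 0.1 , 0.11, 0.12, 0.13, 0.14, 0.15, 0.16,
       0.17, 0.18, 0.19, 0.2 , 0.21, 0.22, 0.23]))
31.725
```

View pics/i_sz.png

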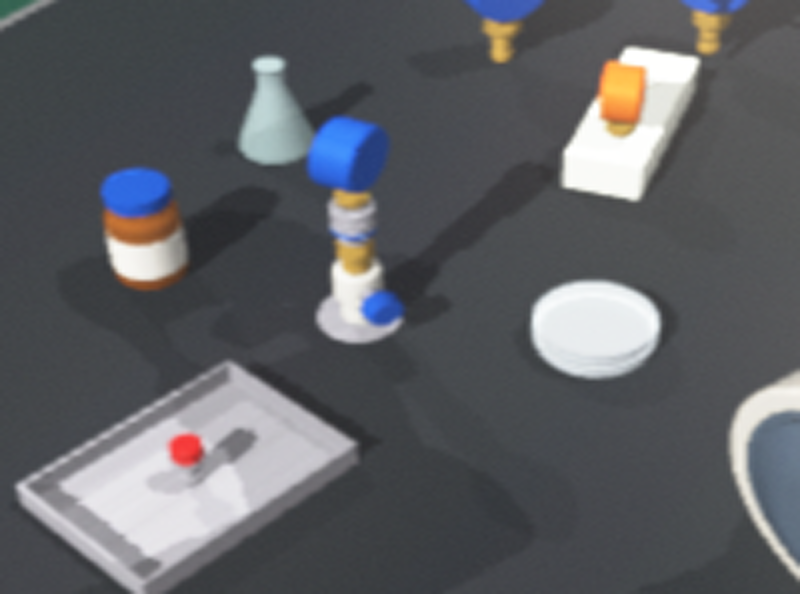

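View pics/i_w.png

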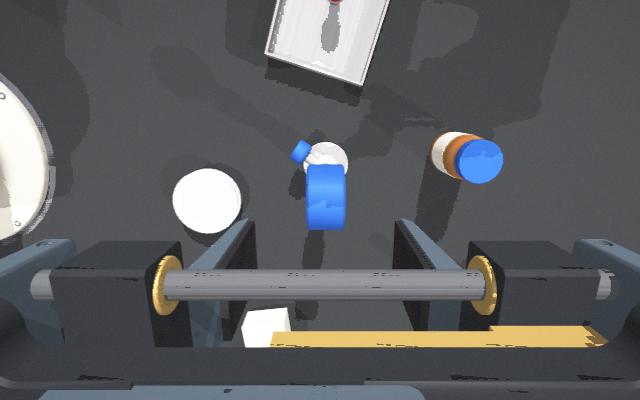

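After release the gauge top is at 0.220 m, so its centre is at 0.190 to 0.191 m, about 50 mm above the mouth. That is the locked height; an unlocked plug would have been lifted 12 mm. The plug is in the tray at (186,450), and everything else is where it was.

```bash
python3 - <<'E'
from h import *
ctrl.hand_in(); print(ctrl.current_time_s())
E
```

```text
the job is handed in; nothing more can be done
the job is handed in; nothing more can be done
```

The blue gauge is fitted and locked in the coupler, and I handed the job in at about 32 s of the 66 s allowed.

- **Blanking plug:** I drew the sleeve down 8.07 mm to its stop and held it for 0.8 s. The plug rose 12 mm. I took it out and it now stands upright on its nose in the steel tray; the last side picture still shows it there.
- **Gauge:** I used the small blue gauge from the rack, not the two larger look-alikes. When I pressed it in, the push force fell from 9.7 N to 1.4 N near the locking height.
- **Lock checks:** An upward pull was resisted there. After I let go, the case centre stayed about 50 mm above the mouth, which is the locked height.
- **Sleeve:** In the enlarged side picture it looks back up. I judged this by eye and did not measure it.
- **Other items:** The orange gauge, flask, bottle and dishes look undisturbed in the last pictures, and the arm was clear of everything at hand-in. No check failed or disagreed.

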